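Fit the lane divider into the sample loading tray

ROBOT

A 6-joint arm with a two-finger parallel gripper is mounted at the origin on the work surface. World frame = base frame: x ahead of the robot, y to its left, z up, the work surface at z = 0. Lengths are in m, angles in rad, forces in N, time in s.
With the tool pointing down it reaches from about 0.225 to 0.725 m from the base axis. Payload 3.1 kg.
Tool frame: the origin (TCP) lies at the very end of the fingers, on their centre line; the grasp point (between the pads) lies 19 mm behind it (grip_depth is the distance from the TCP to the grasp point, in m); y points along the fingers, z is the direction in which the jaws open and shut, and the axes are right-handed (so a half turn about y gives the same grasp; the last joint's range is limited). The gripper opens to 85 mm and grips with 20 to 120 N. Pads are 22 mm wide; open, the fingers measure 114 mm over their backs; the gripper's body (76 mm by 85 mm) begins 54 mm behind the grasp point. The pads swing forward as they close: fully open they stand 13 mm farther back than shut.
Start: joints at [1.159, 0.048, 0.099, 1.622, 0, 1.443], TCP at [0.147, 0.504, 0.231] pointing down, gripper open.
Joint ranges: [-2.91, 2.91], [-0.99, 1.94], [-1.21, 1.42], [-2.12, 2.29], [-1.49, 1.47], [-3.14, 3.14]. Speed limits (rad/s): [2.79, 2.79, 3.14, 3.14, 3.14, 3.14].

INTERFACE

Orientations are given as a unit quaternion [x, y, z, w].
In Python, from cell import read_state, capture, camera_info, hand_in, grip_depth gives the robot as it stands.
- The arm moves only by the tool move_arm, never from a script. Its arguments are lists of equal length, an entry for each row: "travel": the shift along the tool's x, y, z in cm, a list of three; "rot": the turn, a rotation vector about the tool's x, y, z in rad, a list of three. In form: {"travel": [[tx, ty, tz], ...], "rot": [[wx, wy, wz], ...]}. A call has 1 to 8 rows; each row is the pose to reach, as a shift and turn from the pose commanded when the call began, along the tool's axes at that moment; what a row does not reach only later rows make up. A row lasts 1/12 s, in which the tool goes at most 41.7 mm and 7.16 degrees, less where a joint would pass 70% of its speed; a pose out of reach is approached as far as the arm can. A call with a gripper value outside its range is refused whole. "fingers" is the finger opening in cm, from 0 to 8.54, set as the call begins (left out, the last holds). The fingers move at their own pace and stop on an object; "grip_force" is the grip in N (left out, the last holds). Time passes only in rows, so rows that repeat a pose let the fingers close. It gives the time, the measured TCP pose, the force and the opening at its end, in the units of the state.
- read_state(): the state, without advancing time (a new reading comes with each control period).
- capture(name): name is "scene" or "side" or "wrist"; returns the picture (480x640x3 uint8, blue, green, red); there is no depth.
- camera_info(name): a dict with "camera_matrix" (3x3 intrinsics, pixels), "origin" and "rotation" of the camera in the world. Camera axes: x right, y down, z forward; pixel columns grow to the right and rows downward; lengths in m; the calibration is good to about 2 mm. A picture is of the moment at which its call begins: read the wrist's pose just before it. camera_info takes no time and is no camera call; for the wrist camera it gives the pose at the moment of the call.
- hand_in(): hands the job in, once; it reports no verdict.
The state is a dict: "time": time; "joints": joint angles; "qvel": joint speeds; "tau": joint torques, N m; "tool_pos": TCP position; "tool_rot": TCP orientation; "contact_force": force on the tool from outside, world axes, zero at the start; "ft_torque": the same for the moment, N m; "grip_width": finger opening in m.
Only numpy, scipy, OpenCV 4.12 (cv2) and the standard library are available. Lean on these libraries where they do the work, as an engineer would, in place of code of your own. Each camera call takes 0.05 s, during which the arm holds its last target.

TASK

Fit the four-finned grey lane divider into the metal loading tray: lower it in from above, square with the tray, so that each of its four fins stands in a lane of its own between the tray's upright fins and rests on the tray floor. Lower it in rather than dropping it, and leave the seven-finned divider and the tube rack where they stand.

Things in the scene. Friction and masses are not known exactly. Their poses are not given: they have to be found in the camera images.
- divider: Loose grey plastic comb, 0.1-0.25 kg, standing on its four fins, each 70 mm long (x), 6 thick, 50 high, at y = -54, -18, 18, 54 mm. On top a spine, 16 x 120 mm (x, y), 50-62 mm high, and in its middle a grip bar 16 mm wide (x), 60 long (y), 60-92 mm high: pinch it across x from above, fingertips above 54 mm. Origin: centre of underside, z up. Alike turned half round.
- tray: Metal tray fixed to the bench, 126 x 160 mm (x, y), floor 8 mm above the bench. Five upright fins along x, 110 mm long, 6 thick, tops at 48 mm, at y = -72, -36, 0, 36, 72 mm, make four 30 mm lanes. Lips 20 mm high close the lanes' ends, 110 mm between them. Origin: centre of underside, at bench height, z up. The fitted divider's origin lies 8 mm above the tray's.
- spare: Grey divider of the same outline, spine and grip, but with seven fins, 4 mm thick and 18 mm apart; it does not fit this tray. Loose; leave it where it stands. Origin: centre of underside, x along its fins.
- tube_rack: White tube rack with ten capped tubes, 55 mm (x) by 120 mm (y), 94 mm high, loose, at the left of the work; leave it where it stands. Origin: centre of its underside.
Mind the look-alikes: they are no part of the job. What is shaped like the tray but purple is not meant.

How it is judged:
By the outcome, as a careful person would: the job done as asked, in the order asked, and still so for the second after the job is handed in, with the robot touching nothing.
It also fails if it takes over 38 s, if anything falls off the work surface, if the arm or the gripper's body presses on something with over 40 N, if the wrist force passes 120 N, or if a joint passes its speed limit or range.

## Working session

There is one attempt and no reset: what is moved stays moved. The work goes in short steps, Python scripts to look and compute and a tool call to move; the robot and the scene stay as the last step left them, time stands still between calls to the robot, and variables do not carry over. Pictures are saved under pics/ and viewed, and the job is handed in when it is done.

Besides the shell and the picture viewer there is one more tool, called after ">>>" in YAML: its name, and indented under it one key for each argument. move_arm: Moves the arm, as the interface text tells. Its arguments: {"type":"object","properties":{"travel":{"type":"array"},"rot":{"type":"array"},"fingers":{"type":"number"},"grip_force":{"type":"number"}},"required":["travel","rot"]}

```bash
ls; mkdir -p pics
python3 - <<'E'
from cell import *
import cv2
print(read_state())
for n in("scene","side"):
    cv2.imwrite(f"pics/{n}0.png",capture(n)); i=camera_info(n); print(n,i)
print(grip_depth if not callable(grip_depth) else grip_depth())
E
```

```text
pics
{'time': 0.0, 'joints': array([1.15916709e+00, 4.87348664e-02, 9.75451074e-02, 1.62196209e+00,
       7.24510396e-05, 1.44297626e+00]), 'qvel': array([ 1.95739928e-03,  4.69651391e-04, -7.22991380e-07, -9.81619750e-04,
        9.03407722e-04, -1.44817984e-04]), 'tau': array([-6.30765117e-04, -3.38776946e+01,  3.20017505e+01,  2.00180907e-02,
       -7.04887293e-05, -3.73213865e-06]), 'tool_pos': array([0.14676139, 0.50343356, 0.23009896]), 'tool_rot': array([ 0.70079462, -0.10025183,  0.09975863, -0.69920289]), 'contact_force': array([-0.71782333, -0.13421214, -0.28973077]), 'ft_torque': array([-0.02332659, -0.03473422, -0.04913426]), 'grip_width': 0.08517128524738207}
scene {'camera_matrix': array([[536.5948264 ,   0.        , 328.81045289],
       [  0.        , 536.5948264 , 238.19191431],
       [  0.        ,   0.        ,   1.        ]]), 'origin': array([ 1.22595844, -0.17640272,  0.80276   ]), 'rotation': array([ 0.76128798,  0.51239578, -0.22595299, -0.32685841])}
side {'camera_matrix': array([[436.5526884 ,   0.        , 323.08774397],
       [  0.        , 436.5526884 , 236.09356029],
       [  0.        ,   0.        ,   1.        ]]), 'origin': array([-0.03287622, -0.62441707,  0.7484332 ]), 'rotation': array([ 0.86372104, -0.26431448,  0.1139033 , -0.41370261])}
0.0187
```

View pics/scene0.png

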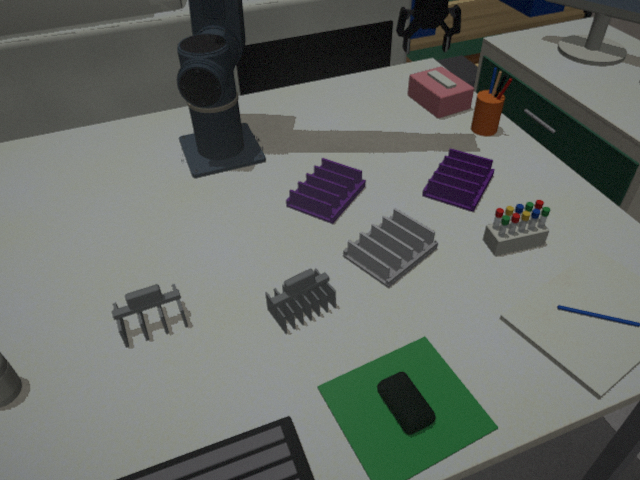

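View pics/side0.png

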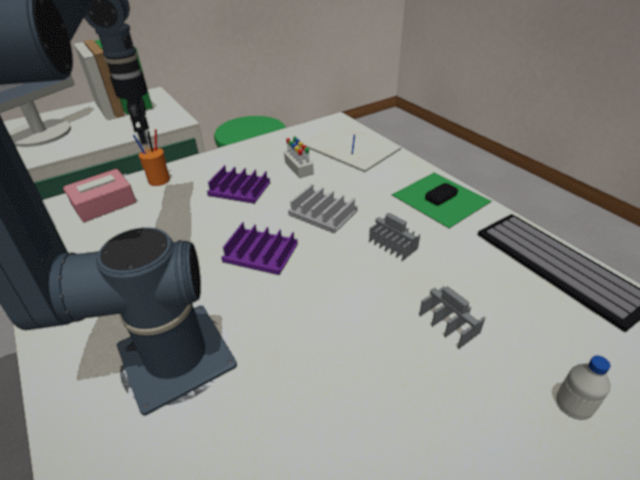

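The scene view shows these candidates:
- **Dividers:** grey comb at (150,315) with four fins, and grey comb at (302,298) with about seven fins.
- **Trays:** grey metal tray at (390,246), and purple look-alikes at (327,190) and (458,180).

I choose the comb at (150,315) and the tray at (390,246), and will check both in close crops.

Run:
```python
import cv2,numpy as np
a=cv2.imread("pics/scene0.png");b=cv2.imread("pics/side0.png")
def c(im,x,y,w,h,k):return cv2.resize(im[y:y+h,x:x+w],None,fx=k,fy=k,interpolation=cv2.INTER_CUBIC)
t=np.hstack([c(a,100,275,100,75,4),c(a,340,200,100,75*1,4)])
t2=np.hstack([c(b,410,280,80,75,4)[:, :],])
u=np.hstack([c(b,410,275,100,75,4),c(b,280,175,100,75,4)])
cv2.imwrite("pics/crops0.png",np.vstack([t,u]))
```

```text
(no output)
```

View pics/crops0.png

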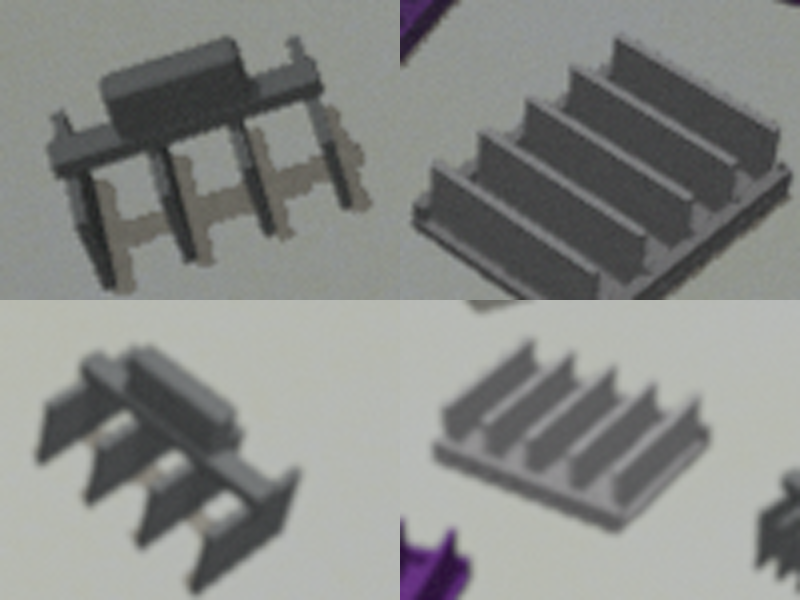

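The crops confirm it: the upper-left comb has four fins, and the tray is grey metal with five fins. Next I fit the poses from the corners.

```bash
cat > h.py <<'E'
import numpy as np,cv2
from scipy.optimize import least_squares
from scipy.spatial.transform import Rotation as R
from cell import *
def proj(info,P):
    Rm=R.from_quat(info["rotation"]).as_matrix() if np.shape(info["rotation"])==(4,) else np.array(info["rotation"])
    q=(np.asarray(P)-info["origin"])@Rm
    uv=q@np.array(info["camera_matrix"]).T
    return uv[:,:2]/uv[:,2:]
def world(p,P):
    c,s=np.cos(p[2]),np.sin(p[2]);P=np.asarray(P,float)
    return np.c_[p[0]+c*P[:,0]-s*P[:,1],p[1]+s*P[:,0]+c*P[:,1],P[:,2]]
def fit(obs,p0):
    # obs: list (info, Pmodel, uv)
    f=lambda p:np.concatenate([(proj(i,world(p,P))-uv).ravel() for i,P,uv in obs])
    r=least_squares(f,p0,loss='soft_l1'); return r.x,f(r.x)
E
python3 - <<'E'
from h import *
a=camera_info("scene");b=camera_info("side")
def px(l,ox,oy,dx,dy):return np.array([(ox+(u-dx)/4-.375,oy+(v-dy)/4-.375) for u,v in l])
ys=[-.054,-.018,.018,.054]
Pd=[(.035,y,0) for y in ys]; ud=px([(110,290),(193,262),(271,235),(350,208)],100,275,0,0)
Ps=[(-.035,y,0) for y in ys]; us=px([(195,593),(140,548),(90,504),(40,462)],410,275,0,300)
for nm,o in (("both",[(a,Pd,ud),(b,Ps,us)]),("scene",[(a,Pd,ud)]),("side",[(b,Ps,us)])):
    x,r=fit(o,[.6,-.3,0]);print("div",nm,x,np.abs(r).max(),np.round(r,1))
yt=[-.072,-.036,0,.036,.072]
ua=px([(600,274),(645,236),(692,203),(738,164),(778,130),(432,165),(480,135),(528,100),(573,68),(617,38)],340,200,400,0)
Pa=[(.055,y,.048) for y in yt]+[(-.055,y,.048) for y in yt]
ub=px([(698,400),(655,386),(612,370),(572,355),(530,342)],280,175,400,300)
Pb=[(.055,y,.048) for y in yt]
for nm,o in (("both",[(a,Pa,ua),(b,Pb,ub)]),("scene",[(a,Pa,ua)]),("side",[(b,Pb,ub)])):
    x,r=fit(o,[.5,.1,0]);print("tray",nm,x,np.abs(r).max(),np.round(r,1))
E
```

```text
div both [ 0.5194538  -0.25463449  0.04511833] 0.44848017574908283 [ 0.4 -0.2 -0.2 -0.1  0.  -0.1 -0.4  0.1 -0.1 -0.1  0.2 -0.2 -0.1 -0.
  0.2  0.2]
div scene [ 0.51966562 -0.2546683   0.04627267] 0.471644150474944 [ 0.5 -0.1 -0.1  0.   0.1 -0.  -0.4  0.1]
div side [ 0.51920539 -0.2546512   0.04565974] 0.2218427702125041 [-0.2 -0.   0.1 -0.2 -0.1  0.   0.2  0.2]
tray both [0.52076354 0.2385488  0.40972646] 2.6083646971299856 [-0.2 -0.2  0.3 -0.2 -0.1 -1.1 -0.6 -0.2  0.  -0.3  0.4 -0.1  0.2 -1.2
 -0.3 -0.7 -0.5 -0.7 -0.7 -1.   1.4 -2.5  1.3 -2.6  1.4 -2.2  1.1 -1.9
  1.5 -2. ]
tray scene [0.52240849 0.2380403  0.40523834] 0.7311360124621444 [-0.3  0.4  0.3  0.4  0.  -0.5 -0.4  0.4  0.2  0.4  0.4  0.3  0.4 -0.7
 -0.1 -0.2 -0.2 -0.2 -0.4 -0.5]
tray side [0.51067128 0.23179659 0.39654499] 0.24632385341530494 [ 0.   0.  -0.1 -0.2  0.1  0.1 -0.2  0.2  0.2 -0.1]
```

Run:
```python
from h import *
s=read_state();M=R.from_quat(s["tool_rot"]).as_matrix();print(np.round(M,3))
a=camera_info("scene");b=camera_info("side")
def box(x0,x1,y0,y1,z0,z1):
    P=np.array([(x,y,z) for x in(x0,x1) for y in(y0,y1) for z in(z0,z1)]);E=[(i,j) for i in range(8) for j in range(i) if bin(i^j).count('1')==1];return P,E
out=[]
for nm,inf,o in(("scene",a,(340,200)),("side",b,(280,175))):
  for p in((.5224,.238,.405),(.5107,.2318,.3965)):
    im=cv2.resize(cv2.imread(f"pics/{nm}0.png")[o[1]:o[1]+88,o[0]:o[0]+100],None,fx=4,fy=4,interpolation=cv2.INTER_CUBIC)
    bs=[box(-.055,.055,y-.003,y+.003,.008,.048) for y in(-.072,-.036,0,.036,.072)]+[box(-.063,.063,-.08,.08,0,.02)]
    for P,E in bs:
        uv=(proj(inf,world(p,P))-o+.375)*4
        for i,j in E: cv2.line(im,tuple(np.int32(uv[i])),tuple(np.int32(uv[j])),(0,0,255),1)
    out.append(im)
cv2.imwrite("pics/ov0.png",cv2.resize(np.vstack([np.hstack(out[:2]),np.hstack(out[2:])]),None,fx=.85,fy=.85))
```

```text
[[ 0.96  -0.001  0.28 ]
 [-0.28  -0.002  0.96 ]
 [-0.    -1.    -0.002]]
```

View pics/ov0.png

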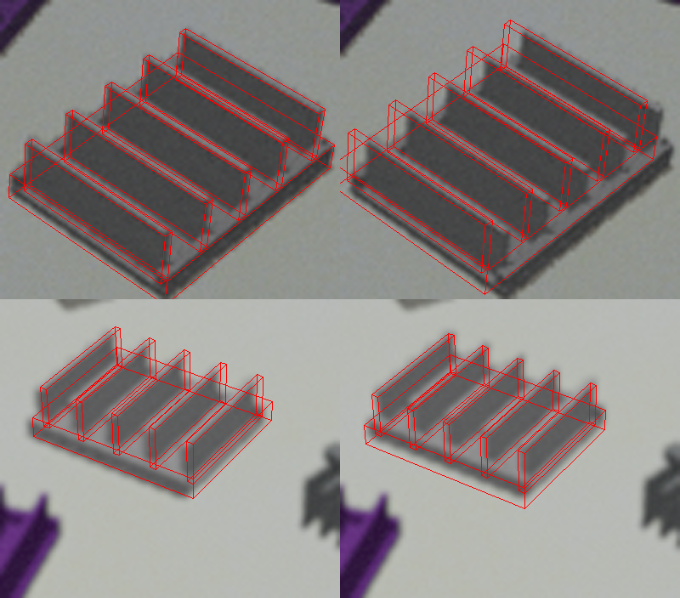

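Overlay: the scene-camera pose fits the tray closely, while the side camera is 1–2 px off. I'll refine with the wrist camera over the tray on the way.

Run:
```python
from h import *
s=read_state();T=R.from_quat(s["tool_rot"]);i=camera_info("wrist");print(i["camera_matrix"])
print(T.inv().apply(i["origin"]-s["tool_pos"]));print(np.round((T.inv()*R.from_quat(i["rotation"])).as_matrix(),3))
p=s["tool_pos"]
def go(x,y,z,ang):
    M=T.as_matrix();cur=np.arctan2(M[1,2],M[0,2])
    print(T.inv().apply(np.array([x,y,z])-p)*100,"roty",-(ang-cur))
go(.5224,.238,.30,.405)
```

```text
[[379.0364488    0.         318.58144348]
 [  0.         379.0364488  238.07530207]
 [  0.           0.           1.        ]]
[-0.07062424 -0.14252869 -0.00126003]
[[-0.     0.96   0.279]
 [ 0.001 -0.279  0.96 ]
 [ 1.     0.    -0.001]]
[ 43.4898469   -6.95787996 -14.98396012] roty 0.8819955734374603
```

>>> move_arm:
  travel:
    - [4, 0.3, -1.4]
    - [8, 0.6, -2.8]
    - [12, 0.9, -4.2]
    - [16, 1.2, -5.6]
    - [20, 1.5, -7.0]
    - [24, 1.8, -8.4]
    - [28, 2.1, -9.8]
    - [32, 2.4, -11.2]
  rot:
    - [0, 0.1, 0]
    - [0, 0.2, 0]
    - [0, 0.3, 0]
    - [0, 0.4, 0]
    - [0, 0.5, 0]
    - [0, 0.6, 0]
    - [0, 0.7, 0]
    - [0, 0.8, 0]

```text
time: 0.77
tool_pos: [0.4186, 0.309, 0.2071]
tool_rot: [0.605, -0.366, 0.366, -0.605]
contact_force: [0.3, 1.2, 0.2]
grip_width: 0.0853
```

```bash
cat >> h.py <<'E'
def go(x,y,z,ang):
    s=read_state();T=R.from_quat(s["tool_rot"]);M=T.as_matrix();cur=np.arctan2(M[1,2],M[0,2])
    w=(T.inv()*R.from_matrix(np.array([[np.sin(ang),0,np.cos(ang)],[-np.cos(ang),0,np.sin(ang)],[0,-1,0]]))).as_rotvec()
    print("t",round(s["time"],2),"pos",np.round(s["tool_pos"],4),"travel",np.round(T.inv().apply(np.array([x,y,z])-s["tool_pos"])*100,2),"rot",np.round(w,4),"F",np.round(s["contact_force"],1),"g",round(s["grip_width"],4))
E
python3 -c "
from h import *
go(.5224,.238,.2,.405)"
```

```text
t 0.77 pos [0.4186 0.309  0.2071] travel [11.11  0.71  5.9 ] rot [ 0.0007  0.0771 -0.0001] F [0.3 1.2 0.2] g 0.0853
```

>>> move_arm:
  travel:
    - [3.6, 0.2, 2.0]
    - [7.2, 0.4, 4.0]
    - [10.7, 0.6, 5.9]
    - [10.7, 0.6, 5.9]
    - [10.7, 0.6, 5.9]
    - [10.7, 0.6, 5.9]
  rot:
    - [0, 0.08, 0]
    - [0, 0.08, 0]
    - [0, 0.08, 0]
    - [0, 0.08, 0]
    - [0, 0.08, 0]
    - [0, 0.08, 0]

```text
time: 1.27
tool_pos: [0.5192, 0.2435, 0.201]
tool_rot: [0.591, -0.389, 0.388, -0.59]
contact_force: [-0.3, -0.4, -0.1]
grip_width: 0.0855
```

Run:
```python
from h import *
import json
i=camera_info("wrist");im=capture("wrist");cv2.imwrite("pics/w1.png",im)
json.dump({k:np.asarray(v).tolist() for k,v in i.items()},open("w1.json","w"))
go(.5224,.238,.2,.405)
```

```text
t 1.32 pos [0.5189 0.2441 0.2014] travel [0.7  0.14 0.08] rot [ 0.0012  0.0026 -0.0006] F [-0.3  0.5  0.6] g 0.0855
```

View pics/w1.png

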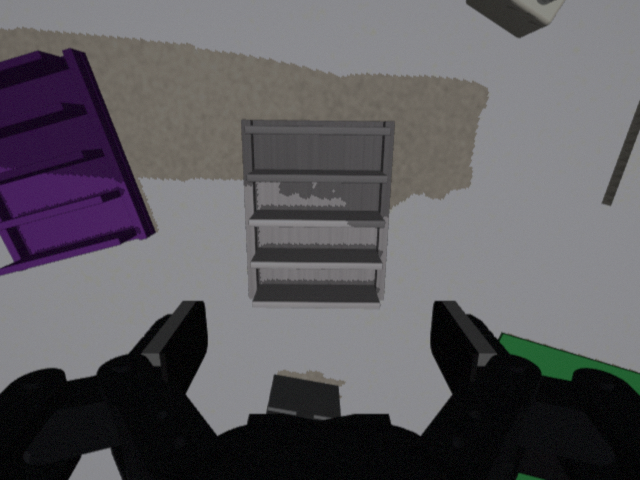

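The wrist view shows the grey tray upright in the image, roughly x 242–394, y 120–307. I'll zoom in to pick corners.

Run:
```python
import cv2
im=cv2.imread("pics/w1.png")[110:315,235:400]
im=cv2.convertScaleAbs(im,alpha=1.5)
im=cv2.resize(im,None,fx=2.9,fy=2.9,interpolation=cv2.INTER_CUBIC)
L=cv2.resize(cv2.convertScaleAbs(cv2.imread("pics/w1.png")[110:315,235:285],alpha=1.5),None,fx=7,fy=2.9,interpolation=cv2.INTER_CUBIC)
R=cv2.resize(cv2.convertScaleAbs(cv2.imread("pics/w1.png")[110:315,350:400],alpha=1.5),None,fx=7,fy=2.9,interpolation=cv2.INTER_CUBIC)
cv2.imwrite("pics/w1c.png",cv2.hconcat([L,R]))
```

```text
(no output)
```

View pics/w1c.png

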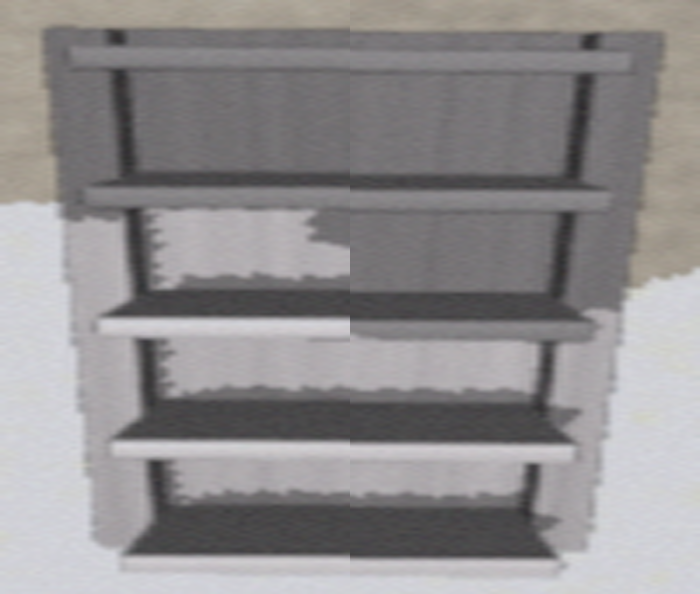

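Run:
```python
from h import *
import json
i=json.load(open("w1.json"));i={k:np.array(v) for k,v in i.items()}
yt=[.072,.036,0,-.036,-.072]
P=[(-.055,y,.048) for y in yt]+[(.055,y,.048) for y in yt]
uv=[(235+x/7-.4,110+y/2.9-.33) for x,y in zip((70,85,100,113,122),(57,196,326,449,566))]+[(350+(x-350)/7-.4,110+y/2.9-.33) for x,y in zip((632,610,593,573,558),(61,198,328,449,566))]
x,r=fit([(i,P,np.array(uv))],[.52,.24,.4]);print(x,np.round(r,2))
# z check: free height
f=lambda q:np.concatenate([(proj(i,world(q[:3],np.array(P)+[0,0,q[3]]))-uv).ravel()])
q=least_squares(f,[*x,0]).x;print("free z",q)
go(.5194,-.2546,.2,.046)
```

```text
[0.51793544 0.23934044 0.4001895 ] [-1.06 -0.31 -0.93  0.02 -0.95  0.27 -0.82  0.06 -0.24 -0.69  0.38 -0.75
  0.8   0.25  0.68  0.49  1.15  0.95  1.05  0.18]
free z [ 0.51810809  0.23889949  0.39956195 -0.0022711 ]
t 1.32 pos [0.5189 0.2441 0.2014] travel [ 45.81   0.14 -19.72] rot [ 1.300e-03  3.616e-01 -3.000e-04] F [-0.3  0.5  0.6] g 0.0855
```

>>> move_arm:
  travel:
    - [3.6, 0, -1.6]
    - [7.2, 0, -3.1]
    - [10.9, 0, -4.7]
    - [14.5, 0, -6.2]
    - [18.2, 0, -7.8]
    - [21.8, 0, -9.4]
    - [25.5, 0, -11]
    - [29.2, 0, -12.5]
  rot:
    - [0, 0.05, 0]
    - [0, 0.1, 0]
    - [0, 0.15, 0]
    - [0, 0.2, 0]
    - [0, 0.25, 0]
    - [0, 0.3, 0]
    - [0, 0.33, 0]
    - [0, 0.36, 0]

```text
time: 1.98
tool_pos: [0.5198, -0.0739, 0.2025]
tool_rot: [-0.512, 0.487, -0.488, 0.512]
contact_force: [0.3, -0.2, -0.2]
grip_width: 0.0856
```

```bash
python3 -c "
from h import *
go(.5194,-.2546,.2,.046)"
```

```text
t 1.98 pos [ 0.5198 -0.0739  0.2025] travel [18.05  0.25 -0.91] rot [-0.0011  0.0025  0.0001] F [ 0.3 -0.2 -0.2] g 0.0856
```

>>> move_arm:
  travel:
    - [4, 0, -0.2]
    - [8, 0, -0.4]
    - [12, 0.1, -0.6]
    - [15.5, 0.2, -0.8]
    - [17.6, 0.2, -0.9]
    - [17.6, 0.2, -0.9]
    - [17.6, 0.2, -0.9]
  rot:
    - [0, 0, 0]
    - [0, 0, 0]
    - [0, 0, 0]
    - [0, 0, 0]
    - [0, 0, 0]
    - [0, 0, 0]
    - [0, 0, 0]

```text
time: 2.57
tool_pos: [0.5197, -0.2495, 0.1999]
tool_rot: [-0.511, 0.488, -0.488, 0.512]
contact_force: [-0.3, 0.5, 0.4]
grip_width: 0.0851
```

Run:
```python
from h import *
import json
i=camera_info("wrist");im=capture("wrist")
json.dump({k:np.asarray(v).tolist() for k,v in i.items()},open("w2.json","w"))
go(.5194,-.2546,.06,.046)
p=(.5194,-.2546,.046)
P=np.array([(x,y,.092) for x in(-.008,.008) for y in(-.03,.03)]);u=proj(i,world(p,P));print(u)
cv2.imwrite("pics/w2raw.png",im)
for a in u: cv2.circle(im,tuple(np.int32(np.round(a))),3,(0,0,255),1)
cv2.imwrite("pics/w2.png",im)
```

```text
t 2.62 pos [ 0.5199 -0.2487  0.2001] travel [ 0.6  14.01 -0.08] rot [-0.0002  0.0022 -0.0008] F [-0.   0.2  0.3] g 0.0853
[[306.97271561 281.02565147]
 [306.28911704 197.51809362]
 [329.46195647 281.04842992]
 [330.26522943 197.5418399 ]]
```

View pics/w2.png

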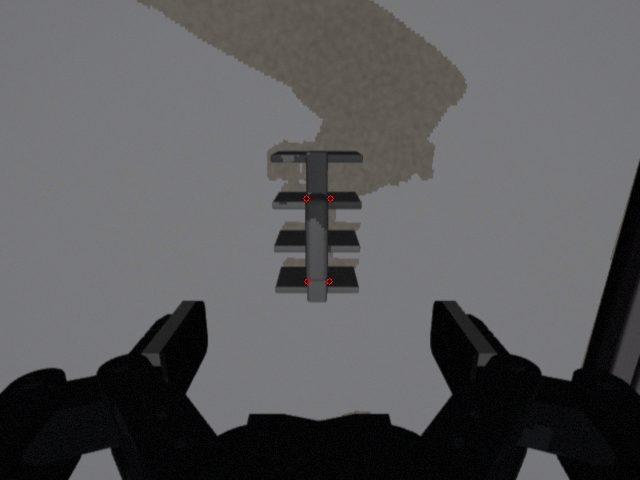

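The wrist view shows the four-finned divider with the bar at x 306–328, y 197–281, within about 1.5 px of the prediction and upright in the image. Descending.

>>> move_arm:
  travel:
    - [0.3, 3, -0.1]
    - [0.5, 6, -0.1]
    - [0.5, 9, -0.1]
    - [0.5, 11.5, -0.1]
    - [0.5, 13, -0.1]
    - [0.5, 13.9, -0.1]
    - [0.5, 13.9, -0.1]
    - [0.5, 13.9, -0.1]
  rot:
    - [0, 0, 0]
    - [0, 0, 0]
    - [0, 0, 0]
    - [0, 0, 0]
    - [0, 0, 0]
    - [0, 0, 0]
    - [0, 0, 0]
    - [0, 0, 0]

```text
time: 3.28
tool_pos: [0.5195, -0.2539, 0.0614]
tool_rot: [-0.512, 0.488, -0.488, 0.512]
contact_force: [0.4, -0.1, 1.0]
grip_width: 0.0852
```

Run:
```python
from h import *
go(.5194,-.2546,.06,.046)
cv2.imwrite("pics/w3.png",np.hstack([capture("wrist")[100:,120:520],cv2.resize(capture("side")[250:370,390:510],(380,380))]))
```

```text
t 3.28 pos [ 0.5195 -0.2539  0.0614] travel [ 0.07  0.14 -0.01] rot [-0.0003  0.003   0.    ] F [ 0.4 -0.1  1. ] g 0.0852
```

View pics/w3.png

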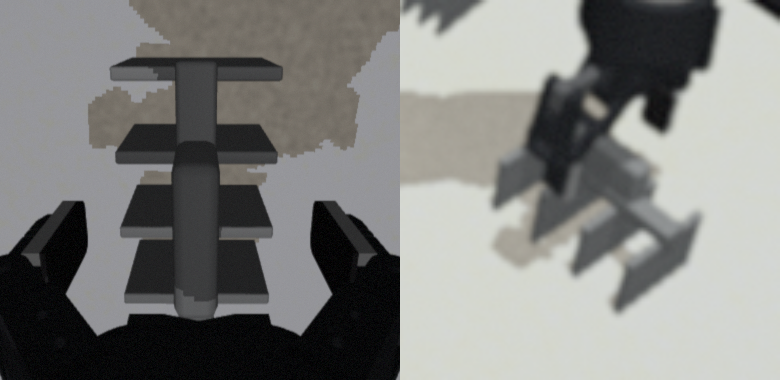

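The fingers straddle the grip bar, centred in the crop (bar x≈196, pads at ≈65 and ≈335). Closing.

>>> move_arm:
  travel:
    - [0, 0, 0]
    - [0, 0, 0]
    - [0, 0, 0]
    - [0, 0, 0]
    - [0, 0, 0]
    - [0, 0, 0]
    - [0, 0, 0]
    - [0, 0, 0]
  rot:
    - [0, 0, 0]
    - [0, 0, 0]
    - [0, 0, 0]
    - [0, 0, 0]
    - [0, 0, 0]
    - [0, 0, 0]
    - [0, 0, 0]
    - [0, 0, 0]
  fingers: 0
  grip_force: 50

```text
time: 4.05
tool_pos: [0.519, -0.2553, 0.0609]
tool_rot: [0.512, -0.488, 0.488, -0.512]
contact_force: [-0.7, 0.4, 1.1]
grip_width: 0.0152
```

>>> move_arm:
  travel:
    - [0, -0.5, 0]
    - [0, -1.5, 0]
    - [0, -4, 0]
    - [0, -7, 0]
    - [0, -10, 0]
    - [0, -13, 0]
    - [0, -16, 0]
    - [0, -18, 0]
  rot:
    - [0, 0, 0]
    - [0, 0, 0]
    - [0, 0, 0]
    - [0, 0, 0]
    - [0, 0, 0]
    - [0, 0, 0]
    - [0, 0, 0]
    - [0, 0, 0]

```text
time: 4.72
tool_pos: [0.5198, -0.2556, 0.2453]
tool_rot: [-0.511, 0.486, -0.49, 0.512]
contact_force: [1.3, -0.0, -0.7]
grip_width: 0.0151
```

Run:
```python
from h import *
cv2.imwrite("pics/w4.png",np.hstack([capture("wrist")[100:,120:520],capture("side")[100:480,300:640]]))
go(.519,.2385,.24,.402)
```

```text
t 4.82 pos [ 0.5211 -0.2564  0.2471] travel [-49.45   0.43   2.11] rot [-0.0073 -0.3549  0.0075] F [ 0.6 -0.5 -0.3] g 0.0151
```

View pics/w4.png

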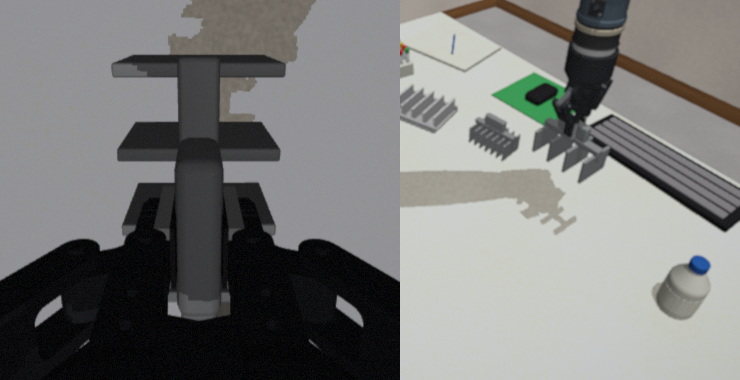

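The divider is held square, clear of the bench, with all four fins visible. Carrying it over to the tray.

>>> move_arm:
  travel:
    - [-2, 0, 0.1]
    - [-5, 0, 0.2]
    - [-8.5, 0, 0.4]
    - [-12, 0, 0.5]
    - [-15.5, 0, 0.7]
    - [-19, 0, 0.8]
    - [-22.5, 0, 1]
    - [-26, 0, 1.1]
  rot:
    - [0, -0.02, 0]
    - [0, -0.06, 0]
    - [0, -0.1, 0]
    - [0, -0.14, 0]
    - [0, -0.18, 0]
    - [0, -0.22, 0]
    - [0, -0.26, 0]
    - [0, -0.3, 0]

```text
time: 5.48
tool_pos: [0.517, 0.0068, 0.2396]
tool_rot: [0.579, -0.406, 0.405, -0.579]
contact_force: [0.7, 0.2, -1.3]
grip_width: 0.0155
```

```bash
python3 -c "
from h import *
go(.519,.2385,.24,.402)"
```

```text
t 5.48 pos [0.517  0.0068 0.2396] travel [-21.71  -0.03   8.11] rot [ 0.0015 -0.0532 -0.0009] F [ 0.7  0.2 -1.3] g 0.0155
```

>>> move_arm:
  travel:
    - [-3.3, 0, 1.3]
    - [-6.6, 0, 2.5]
    - [-10, 0, 3.8]
    - [-13.4, 0, 5.1]
    - [-16.8, 0, 6.4]
    - [-19.5, 0, 7.5]
    - [-21, 0, 8.1]
    - [-21.2, 0, 8.1]
  rot:
    - [0, -0.01, 0]
    - [0, -0.02, 0]
    - [0, -0.03, 0]
    - [0, -0.04, 0]
    - [0, -0.053, 0]
    - [0, -0.053, 0]
    - [0, -0.053, 0]
    - [0, -0.053, 0]

```text
time: 6.15
tool_pos: [0.5208, 0.2352, 0.239]
tool_rot: [0.591, -0.39, 0.388, -0.59]
contact_force: [0.3, -0.1, -1.0]
grip_width: 0.0154
```

```bash
python3 -c "
from h import *
go(.519,.2385,.125,.402)"
```

```text
t 6.15 pos [0.5208 0.2352 0.239 ] travel [-0.35 11.4  -0.02] rot [ 0.0021  0.0025 -0.0017] F [ 0.3 -0.1 -1. ] g 0.0154
```

>>> move_arm:
  travel:
    - [-0.2, 2, 0]
    - [-0.2, 5, 0]
    - [-0.2, 8, 0]
    - [-0.2, 10.5, 0]
    - [-0.2, 11.4, 0]
    - [-0.2, 11.4, 0]
    - [-0.2, 11.4, 0]
    - [-0.2, 11.4, 0]
  rot:
    - [0, 0.002, 0]
    - [0, 0.002, 0]
    - [0, 0.002, 0]
    - [0, 0.002, 0]
    - [0, 0.002, 0]
    - [0, 0.002, 0]
    - [0, 0.002, 0]
    - [0, 0.002, 0]

```text
time: 6.82
tool_pos: [0.5224, 0.2338, 0.1289]
tool_rot: [-0.588, 0.391, -0.392, 0.59]
contact_force: [0.9, 1.0, 0.2]
grip_width: 0.0153
```

Run:
```python
from h import *
a=capture("scene");b=capture("side");w=capture("wrist")
k=lambda im,x,y:cv2.resize(im[y:y+110,x:x+130],(390,330),interpolation=cv2.INTER_CUBIC)
cv2.imwrite("pics/w5.png",np.hstack([k(a,325,175),k(b,265,140)]));cv2.imwrite("pics/w5w.png",w)
go(.519,.2385,.069,.402)
```

```text
t 6.97 pos [0.5227 0.2341 0.1292] travel [-0.55  6.02 -0.19] rot [-0.0043 -0.0042  0.0005] F [ 0.   0.6 -0.8] g 0.0151
```

View pics/w5.png

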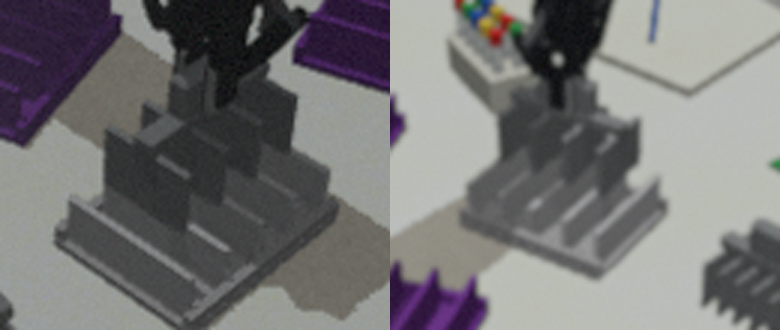

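View pics/w5w.png

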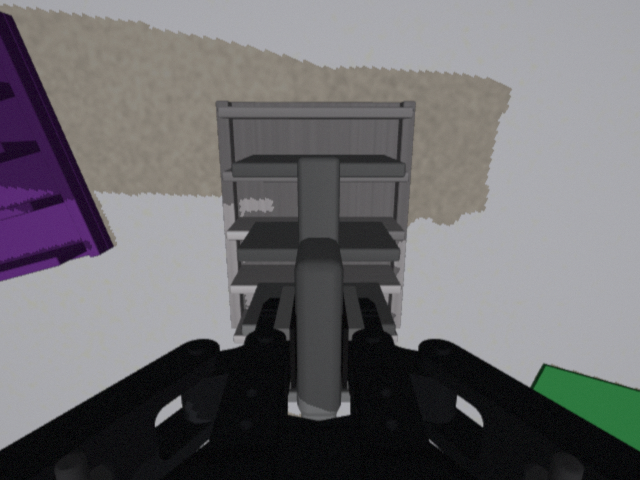

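Run:
```python
from h import *
i=camera_info("wrist");s=read_state();im=cv2.imread("pics/w5w.png")
T=R.from_quat(s["tool_rot"])
def L(P,Q,c):
    u=proj(i,np.array([P,Q]));cv2.line(im,tuple(np.int32(u[0])),tuple(np.int32(u[1])),c,1)
def fin(p,y,hl,z,c):
    w=world(p,[(-hl,y,z),(hl,y,z)]);L(w[0],w[1],c)
t=(.519,.2385,.402)
for y in(-.072,-.036,0,.036,.072):fin(t,y,.055,.048,(0,0,255))
M=T.as_matrix();d=(s["tool_pos"][0],s["tool_pos"][1],np.arctan2(M[1,2],M[0,2]));print(d)
for y in(-.054,-.018,.018,.054):fin(d,y,.035,s["tool_pos"][2]-.061,(0,255,0))
cv2.imwrite("pics/w5o.png",im)
```

```text
(np.float64(0.5226533102346459), np.float64(0.2341349337896008), np.float64(0.397830134380367))
```

View pics/w5o.png

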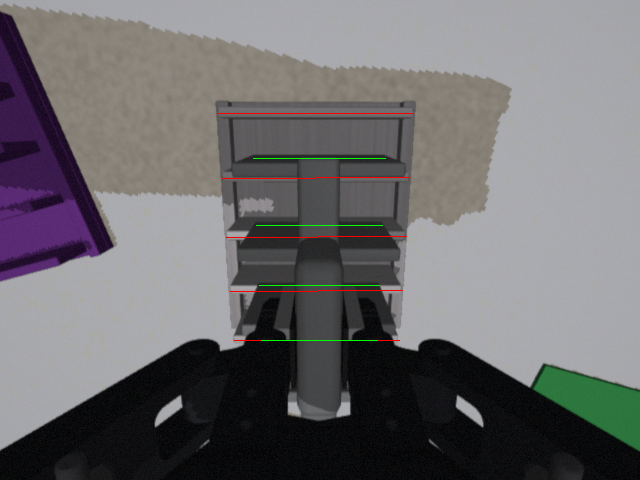

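The overlay matches the tray fins within 1–2 px. The divider sits about 6 mm low on the image's vertical axis (tray y), so I shift it and then lower in stages.

>>> move_arm:
  travel:
    - [-0.3, 0, -0.1]
    - [-0.6, 0, -0.2]
    - [-0.6, 0, -0.2]
    - [-0.6, 0.8, -0.2]
    - [-0.6, 1.6, -0.2]
    - [-0.6, 2.4, -0.2]
    - [-0.6, 3, -0.2]
    - [-0.6, 3, -0.2]
  rot:
    - [0, -0.002, 0]
    - [0, -0.002, 0]
    - [0, -0.002, 0]
    - [0, -0.002, 0]
    - [0, -0.002, 0]
    - [0, -0.002, 0]
    - [0, -0.002, 0]
    - [0, -0.002, 0]

```text
time: 7.63
tool_pos: [0.5152, 0.2379, 0.0938]
tool_rot: [0.591, -0.392, 0.39, -0.588]
contact_force: [-0.5, -0.0, -1.6]
grip_width: 0.0153
```

Run:
```python
from h import *
a=capture("scene");b=capture("side")
k=lambda im,x,y:cv2.resize(im[y:y+110,x:x+130],(390,330),interpolation=cv2.INTER_CUBIC)
cv2.imwrite("pics/w6.png",np.hstack([k(a,325,175),k(b,265,140)]))
go(.519,.2385,.069,.402)
```

```text
t 7.73 pos [0.5163 0.2383 0.0958] travel [0.09 2.68 0.26] rot [ 0.0018 -0.0021 -0.0001] F [ 0.4  0.3 -0.4] g 0.0153
```

View pics/w6.png

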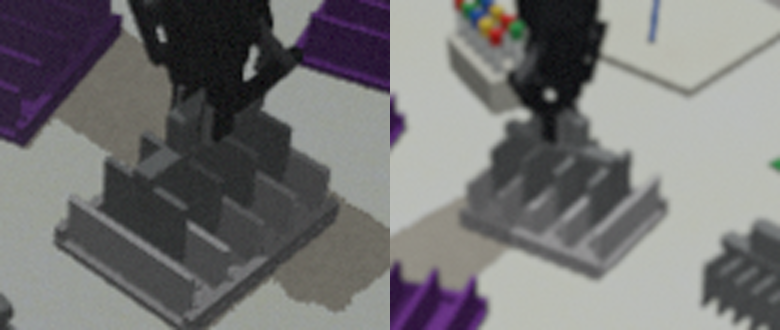

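The fins are between the tray fins with no contact force. Continuing slowly.

>>> move_arm:
  travel:
    - [0, 0.4, 0.2]
    - [0, 0.8, 0.2]
    - [0, 1.2, 0.2]
    - [0, 1.6, 0.2]
    - [0, 1.9, 0.2]
    - [0, 2.1, 0.2]
    - [0, 2.2, 0.2]
    - [0, 2.2, 0.2]
  rot:
    - [0, 0, 0]
    - [0, 0, 0]
    - [0, 0, 0]
    - [0, 0, 0]
    - [0, 0, 0]
    - [0, 0, 0]
    - [0, 0, 0]
    - [0, 0, 0]

```text
time: 8.4
tool_pos: [0.5185, 0.2393, 0.0744]
tool_rot: [0.59, -0.391, 0.391, -0.589]
contact_force: [-0.1, -0.3, -0.9]
grip_width: 0.015
```

>>> move_arm:
  travel:
    - [0, 0.1, 0]
    - [0, 0.2, 0]
    - [0, 0.2, 0]
    - [0, 0.2, 0]
  rot:
    - [0, 0, 0]
    - [0, 0, 0]
    - [0, 0, 0]
    - [0, 0, 0]

```text
time: 8.73
tool_pos: [0.5188, 0.2393, 0.0728]
tool_rot: [-0.589, 0.391, -0.391, 0.589]
contact_force: [0.3, -0.3, -1.5]
grip_width: 0.0155
```

>>> move_arm:
  travel:
    - [0, 0.1, 0]
    - [0, 0.2, 0]
    - [0, 0.2, 0]
    - [0, 0.2, 0]
  rot:
    - [0, 0, 0]
    - [0, 0, 0]
    - [0, 0, 0]
    - [0, 0, 0]

```text
time: 9.07
tool_pos: [0.5187, 0.2393, 0.0706]
tool_rot: [0.589, -0.391, 0.391, -0.589]
contact_force: [0.7, 0.0, -1.4]
grip_width: 0.015
```

>>> move_arm:
  travel:
    - [0, 0.1, 0]
    - [0, 0.1, 0]
    - [0, 0.1, 0]
  rot:
    - [0, 0, 0]
    - [0, 0, 0]
    - [0, 0, 0]

```text
time: 9.32
tool_pos: [0.5187, 0.2393, 0.0697]
tool_rot: [0.589, -0.391, 0.391, -0.589]
contact_force: [-0.3, 0.6, -1.0]
grip_width: 0.0153
```

>>> move_arm:
  travel:
    - [0, 0.1, 0]
    - [0, 0.1, 0]
    - [0, 0.1, 0]
    - [0, 0.1, 0]
  rot:
    - [0, 0, 0]
    - [0, 0, 0]
    - [0, 0, 0]
    - [0, 0, 0]

```text
time: 9.65
tool_pos: [0.5189, 0.2394, 0.0689]
tool_rot: [-0.589, 0.391, -0.391, 0.589]
contact_force: [-1.1, 0.5, -0.0]
grip_width: 0.0155
```

>>> move_arm:
  travel:
    - [0, 0.05, 0]
    - [0, 0.05, 0]
    - [0, 0.05, 0]
    - [0, 0.05, 0]
  rot:
    - [0, 0, 0]
    - [0, 0, 0]
    - [0, 0, 0]
    - [0, 0, 0]

```text
time: 9.98
tool_pos: [0.5189, 0.2394, 0.0688]
tool_rot: [-0.589, 0.391, -0.391, 0.59]
contact_force: [-0.8, -1.1, 2.8]
grip_width: 0.0153
```

Contact: the force rose to +2.8 N at the expected height. Releasing.

>>> move_arm:
  travel:
    - [0, 0, 0]
    - [0, 0, 0]
    - [0, 0, 0]
    - [0, 0, 0]
    - [0, 0, 0]
    - [0, 0, 0]
  rot:
    - [0, 0, 0]
    - [0, 0, 0]
    - [0, 0, 0]
    - [0, 0, 0]
    - [0, 0, 0]
    - [0, 0, 0]
  fingers: 6

```text
time: 10.48
tool_pos: [0.5187, 0.2393, 0.0681]
tool_rot: [0.589, -0.391, 0.391, -0.589]
contact_force: [-0.0, -0.6, -0.4]
grip_width: 0.0601
```

>>> move_arm:
  travel:
    - [0, -1, 0]
    - [0, -3, 0]
    - [0, -6, 0]
    - [0, -9, 0]
    - [0, -12, 0]
    - [0, -14, 0]
    - [0, -15, 0]
    - [0, -15, 0]
  rot:
    - [0, 0, 0]
    - [0, 0, 0]
    - [0, 0, 0]
    - [0, 0, 0]
    - [0, 0, 0]
    - [0, 0, 0]
    - [0, 0, 0]
    - [0, 0, 0]

```text
time: 11.15
tool_pos: [0.5205, 0.2399, 0.2223]
tool_rot: [-0.587, 0.389, -0.392, 0.591]
contact_force: [0.0, 0.1, -0.2]
grip_width: 0.06
```

Run:
```python
from h import *
a=capture("scene");b=capture("side");i=camera_info("wrist");w=capture("wrist")
k=lambda im,x,y:cv2.resize(im[y:y+110,x:x+130],(390,330),interpolation=cv2.INTER_CUBIC)
top=np.hstack([k(a,325,175),k(b,265,140)])
ww=cv2.resize(w[80:330,190:450],(390,375)) 
f=np.hstack([ww[:270],cv2.resize(a[120:360],(390,270))]) if 0 else np.hstack([cv2.resize(w[80:340,190:450],(270,270)),cv2.resize(a,(510,270))])
cv2.imwrite("pics/w7.png",np.vstack([top,f]))
cv2.imwrite("pics/sc7.png",a);cv2.imwrite("pics/wr7.png",w)
go(.519,.2385,.22,.402)
```

```text
t 11.3 pos [0.5182 0.2391 0.2166] travel [ 0.09 -0.34  0.05] rot [ 0.0026 -0.002  -0.0002] F [ 0.3 -0.9 -0.3] g 0.06
```

View pics/w7.png

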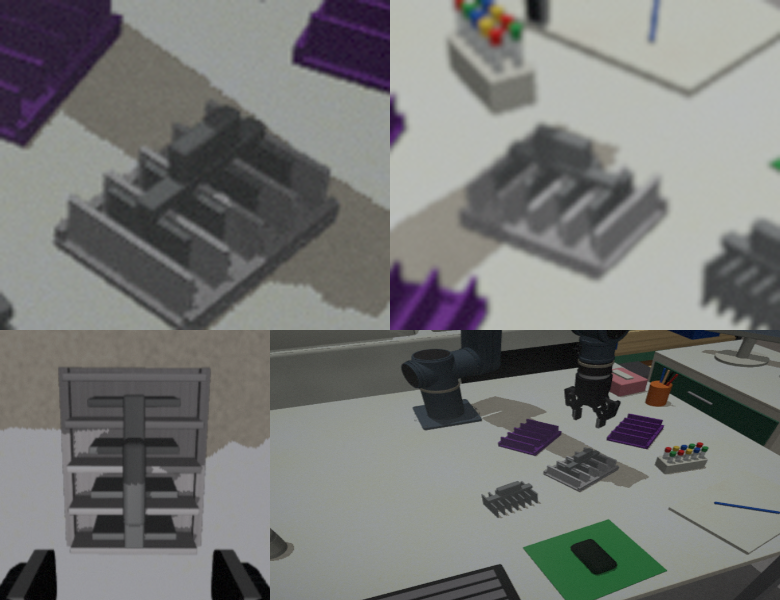

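The divider sits square in the tray with one fin per lane, and the gripper is well clear. I'll check quickly that the spare and rack did not move, then hand in.

Run:
```python
from h import *
a=cv2.imread("pics/scene0.png",0);b=cv2.imread("pics/sc7.png",0)
for n,(x,y,w,h) in dict(spare=(260,262,82,72),rack=(480,195,72,60)).items():
    print(n,cv2.phaseCorrelate(np.float32(a[y:y+h,x:x+w]),np.float32(b[y:y+h,x:x+w])))
# seated height of grip bar: measured TCP at contact .0688 vs grasp .0609
print(read_state()["contact_force"],np.abs(read_state()["qvel"]).max())
hand_in()
```

```text
spare ((-0.0008925538383408593, 0.07591310133015128), 0.9911556622128428)
rack ((-0.01977238899237932, 0.014624161672482927), 1.0033419734901852)
[ 0.33744465 -0.86318142 -0.32702666] 0.02479686178361364
the job is handed in; nothing more can be done
```

The four-finned divider is in the metal tray and the job is handed in, at about 11.3 s of the 38 s allowed. I gripped it by the bar, carried it over the spare, lowered it in stages to light contact (about 3 N), then released it and retreated to about 0.22 m.

- **Fit:** the last pictures show it square in the tray with one fin in each of the four lanes. The tool was 7.9 mm higher at contact than at the grasp, matching the tray's 8 mm floor.
- **Spare and tube rack:** neither moved, with an image shift under 0.1 px for both.
- **Disagreement:** the side camera put the tray up to about 12 mm from where the scene camera did. The scene and wrist cameras agreed within about 5 mm, so I placed by those two. The lanes leave about 12 mm either side of each fin, and the pictures showed the fins clear on the way down.

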